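# Dust off, cover and start the slide scanner

### The arm

A 6-joint arm with a two-finger parallel gripper is mounted at the origin on the work surface. World frame = base frame: x ahead of the robot, y to its left, z up, the work surface at z = 0. Lengths are in m, angles in rad, forces in N, time in s.
With the tool pointing down it reaches from about 0.25 to 0.8 m from the base axis. Payload 3.9 kg.
Tool frame: the origin (TCP) lies at the very end of the fingers, on their centre line; the grasp point (between the pads) lies 19 mm behind it; z points along the fingers, y is the line along which they close (so a half turn about z gives the same grasp; the last joint's range is limited). The gripper opens to 85 mm and grips with 20 to 120 N. Pads are 22 mm wide; open, the fingers measure 114 mm over their backs; the gripper's body (76 mm by 85 mm) begins 54 mm behind the grasp point. The pads swing forward as they close: fully open they stand 13 mm farther back than shut.
Start: joints at [-1.319, 0.26, -0.138, 1.173, 0, 1.571], TCP at [0.131, -0.508, 0.231] pointing down, gripper open.
Joint ranges: [-2.78, 2.78], [-0.83, 1.72], [-1.28, 1.37], [-1.9, 2.12], [-1.57, 1.48], [-3.14, 3.14]. Speed limits (rad/s): [2.57, 2.57, 3.14, 3.14, 3.14, 3.14].

### API

Orientations are given as a 3x3 rotation matrix whose columns are the frame's x, y, z axes.
In Python, from rig import manip gives the robot as it stands.
- The arm moves only by the tool arm_command, never from a script. Its argument "commands" is one flat list of numbers, 7 for each row, row after row: the opening, from 0 (shut) to 1 (fully open), then the shift along the tool's x, y, z in m, then the turn, a rotation vector about the tool's x, y, z in rad. A call has 1 to 10 rows; each row shifts and turns the commanded pose from where the row before left it, along the tool's axes as they then stand; what a row does not reach is not made up. A row lasts 1/8 s, in which the tool goes at most 62.5 mm and 10.7 degrees, less where a joint would pass 70% of its speed; a pose out of reach is approached as far as the arm can. A call with a gripper value outside its range is refused whole. The fingers move at their own pace and stop on an object; the grip force is fixed at half the most. Time passes only in rows, so rows that do not move let the fingers close. It gives the time, the measured TCP pose, the force, the opening and the grip force at its end, in the units of the state.
- manip.read_state(): the state, without advancing time (a new reading comes with each control period).
- manip.grab_frame(name): name is "scene" or "top"; returns a dict with "image" (420x560x3 uint8, red, green, blue), "fx", "fy", "cx", "cy" (pixels), "k1" (the pictures are not rectified: a ray, as slopes to the right and down, at radius r is drawn at 1 + k1 r^2 times it, then the intrinsics apply), "R" (3x3) and "t" (3): a world point X has camera coordinates R X + t. Camera axes: x right, y down, z forward; pixel columns grow to the right and rows downward; lengths in m; the calibration is good to about 2 mm. A picture is of the moment at which its call begins. There is no depth.
- manip.finish_job(): hands the job in; it is judged then, once.
The state is a dict: "time": time; "qpos": joint angles; "dq": joint speeds; "joint_torque": joint torques, N m; "ee_pos": TCP position; "tcp_rot": TCP orientation; "contact_force": force on the tool from outside, world axes, zero at the start; "wrist_torque": the same for the moment, N m; "opening": finger opening in m; "grip_force": force on a finger pad.
Only numpy, scipy, OpenCV 4.12 (cv2) and the standard library are available. Lean on these libraries where they do the work, as an engineer would, in place of code of your own. Each camera call takes 0.05 s, during which the arm holds its last target. There are 200 camera calls.

### The job

Get the slide scanner going: first give the open bed a puff of air by pressing the white nozzle cap of the clamped canister fully down and letting it up again. Then swing the scanner's cover gently down until it is fully closed, and only then press the larger of the two buttons on the control pod fully down and let it come back up. Do not press the smaller button, and leave the glass dishes, the slide box and the beaker where they stand.

Things in the scene. Friction and masses are not known exactly. Their poses are not given: they have to be found in the camera images.
- scanner: slide scanner fixed to the bench: low white box 248 mm deep (x from -110 to 138 mm), 210 mm wide (y), its flat top with the bed 70 mm high, with an 85 mm high hump along its back (x 98 to 138 mm). Origin: centre of the underside; its own +x points away from its front edge to the hinge side, z up.
- cover (a joint): angle of the scanner's white hinged cover in rad: 0 closed flat, growing as it opens upward; it starts part open (0.6 to 1.05) and its stiff hinge stays where it is left (about 3 N at the free edge moves it). It is a plate 175 mm long from hinge to free edge, 200 mm wide, 18 mm thick, with a small lip at the middle of its free edge.
- cover_hinge (a point): point on the cover's hinge line, midway along it, 85 mm behind (+x of) the scanner's origin and 72 mm above the bench. The hinge line is parallel to the scanner's y axis. The free edge lifts on the robot's side, so the outer face of the open cover looks up and away from the robot.
- cover_pad (a point): point on the cover's outer face on its middle line, 30 mm in from the free edge, a good place to push; 145 mm from the hinge line along the plate and 20.5 mm out from it along the plate's normal; 92.5 mm above the bench when closed.
- canister: silver air canister 60 mm in diameter, clamped on a steel 90 x 90 mm stand fixed to the bench, on the left (+y) side of the scanner. Origin: centre of the stand's underside; the cap is on the vertical axis through it.
- cap (a joint): how far the canister's white nozzle cap is pressed, in m: 0 up, 0.007 fully down; a spring lifts it (1.5 N to start, about 5 N when fully down).
- cap_top (a point): centre of the cap's flat top; the cap is 34 mm in diameter and 30 mm tall, its top 202 mm above the bench when up. A short nozzle sticks out of its side towards the scanner.
- pod: white control pod 170 x 85 mm, 45 mm high, fixed to the bench on the right (-y) side of the scanner; two black round push buttons stand on it 80 mm apart along its length (its x axis); which of them is nearer to the robot varies. Origin: centre of its underside.
- scan (a joint): how far the larger button (start of the scan) is pressed, in m: 0 up, 0.007 fully down; sprung, about 5 N when fully down.
- scan_top (a point): centre of the flat top of the larger button, 42 mm in diameter, in a 58 mm round housing; about 68 mm above the bench when up.
- standby (a joint): how far the smaller button is pressed, in m: 0 up, 0.007 fully down. Not to be pressed.
- standby_top (a point): centre of the flat top of the smaller button, 22 mm in diameter, in a 38 mm round housing; about 68 mm above the bench.
- dishes: bystander: stack of two glass dishes, 90 mm in diameter, 30 mm high, behind the scanner. Origin: centre of its underside.
- slidebox: bystander: slide box 77 x 102 mm, 36 mm high, behind the scanner. Origin: centre of its underside.
- beaker: bystander: glass beaker 66 mm in diameter, 85 mm high, in front of the canister. Origin: centre of its underside.
Not all that is in view belongs to the job. Of the things shaped like the canister, the silver one is meant.

How it is judged:
By the outcome, as a careful person would: the job done as asked, in the order asked, and still so for the second after the job is handed in, with the robot touching nothing.
It also fails if it takes over 56 s, if anything falls off the work surface, if the arm or the gripper's body presses on something with over 40 N, if the wrist force passes 120 N, or if a joint passes its speed limit or range.

## Working session

There is one attempt and no reset: what is moved stays moved. The work goes in short steps, Python scripts to look and compute and a tool call to move; the robot and the scene stay as the last step left them, time stands still between calls to the robot, and variables do not carry over. Pictures are saved under pics/ and viewed, at most 10 in all, crops included, and the job is handed in when it is done.

Besides the shell and the picture viewer there is one more tool, called after "Call:" by a JSON object that holds its "op" and its "data", one argument or row to a line. arm_command: Moves the arm, as the interface text tells. Its arguments: {"type":"object","properties":{"commands":{"type":"array"}},"required":["commands"]}

```bash
mkdir -p pics
cat > h.py <<'E'
import numpy as np,cv2
from rig import manip
def grab(n,f=None):
    d=manip.grab_frame(n)
    if f: cv2.imwrite('pics/'+f,d['image'][:,:,::-1])
    return d
def ray(d,u,v):
    x,y=(u-d['cx'])/d['fx'],(v-d['cy'])/d['fy']
    a,b=x,y
    for _ in range(30):
        s=1+d['k1']*(a*a+b*b); a,b=x/s,y/s
    R=np.array(d['R']);return -R.T@np.array(d['t']),R.T@np.array([a,b,1])
def atz(d,u,v,z):
    c,r=ray(d,u,v); return c+r*(z-c[2])/r[2]
def proj(d,X):
    p=np.array(d['R'])@np.array(X)+d['t'];a,b=p[:2]/p[2];s=1+d['k1']*(a*a+b*b)
    return d['fx']*a*s+d['cx'],d['fy']*b*s+d['cy']
E
python3 - <<'E'
from h import *
import pickle
D={n:grab(n,n+'0.png') for n in('scene','top')}
pickle.dump(D,open('D.pkl','wb'))
for n in D:
    im=D[n]['image']; print(n,-np.array(D[n]['R']).T@D[n]['t'],D[n]['fx'],D[n]['k1'])
print(manip.read_state())
E
```

```text
scene [1.04492577 0.38647936 0.9693219 ] 428.24992735763726 -0.12411416744430726
top [ 0.38813752 -0.00452221  0.94789717] 399.66470643198886 0.01756715042797398
{'time': 0.1, 'qpos': array([-1.31900243e+00,  2.60627137e-01, -1.39235373e-01,  1.17267536e+00,
       -2.43715813e-05,  1.57078810e+00]), 'dq': array([ 0.00065546, -0.00083282,  0.00397577,  0.00143416,  0.0002969 ,
       -0.00187199]), 'joint_torque': array([-5.78697236e-04, -4.06508732e+01,  2.54527527e+01,  1.00780590e-02,
       -2.57999352e-05,  1.54904537e-06]), 'ee_pos': array([ 0.13064272, -0.50786753,  0.23054527]), 'tcp_rot': array([[ 9.68464984e-01,  2.49149285e-01, -4.57494653e-04],
       [ 2.49149704e-01, -9.68463526e-01,  1.68055739e-03],
       [-2.43572128e-05, -1.74154564e-03, -9.99998483e-01]]), 'contact_force': array([0.44183469, 0.25434244, 0.6464026 ]), 'wrist_torque': array([ 0.03002509, -0.0091859 , -0.00732036]), 'grip_force': 0.0, 'opening': 0.08558849144577726}
```

View pics/scene0.png

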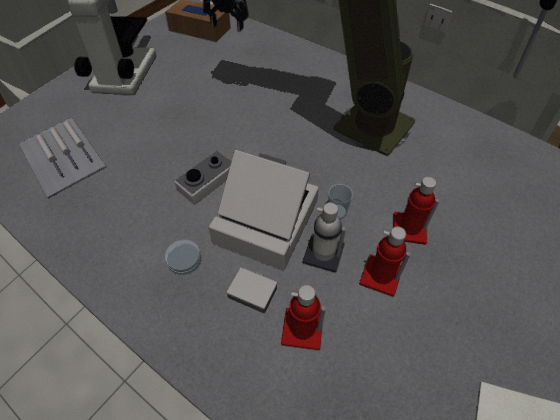

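View pics/top0.png

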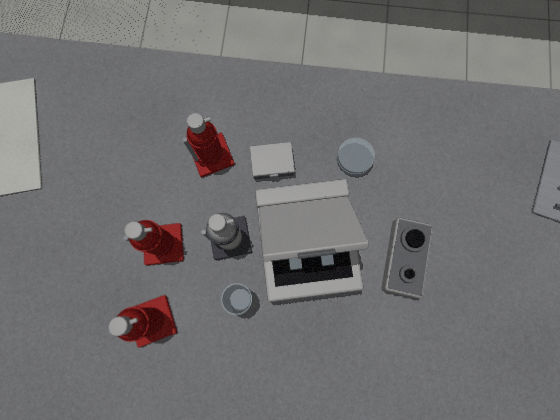

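Scene shows the silver canister's cap at about (330,211), the cover open, and the pod's larger button at (194,177). Top shows the cap at about (218,222), the larger button at (415,239), the smaller at (409,274) and the scanner front edge at v≈297. I'll enlarge these.

Run:
```python
from h import *
import pickle
D=pickle.load(open('D.pkl','rb'))
t=D['top']['image'][170:310,190:440,::-1]; s=D['scene']['image'][140:270,165:365,::-1]
cv2.imwrite('pics/tc.png',cv2.resize(cv2.convertScaleAbs(t,alpha=1.3),None,fx=3.2,fy=3.2,interpolation=2))
cv2.imwrite('pics/sc.png',cv2.resize(cv2.convertScaleAbs(s,alpha=1.3),None,fx=4,fy=4,interpolation=2))
```

```text
(no output)
```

View pics/tc.png

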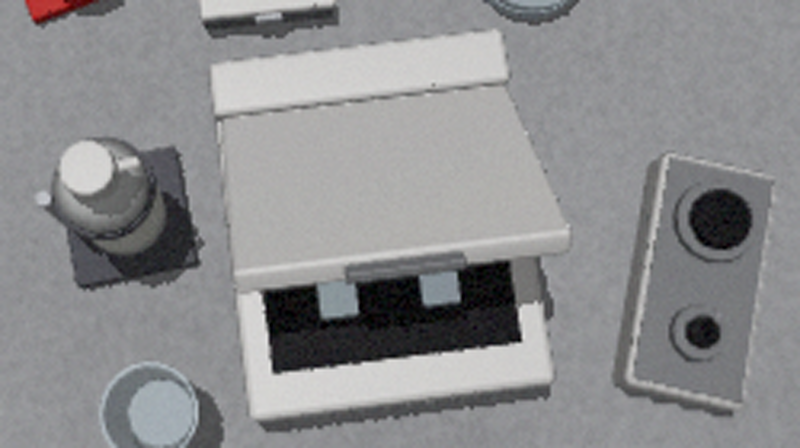

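View pics/sc.png

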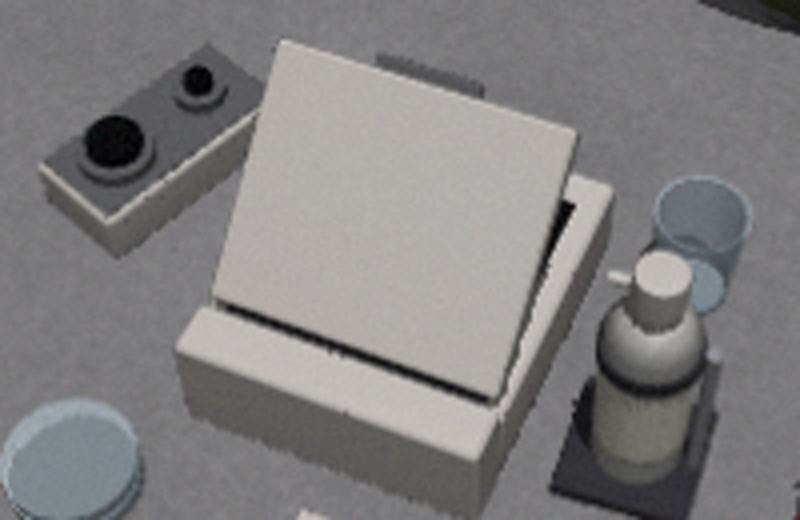

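The crops show, in crop pixels:
- **Cap:** top crop (88,167), scene crop (663,272).
- **Large button:** (720,218) and (115,140).
- **Small button:** (703,331) and (199,80).
- **Cover free corners:** (236,270)/(569,228) in top, (578,130)/(283,40) in scene.
- **Hump back corners:** top (212,68)/(500,32), scene (475,460)/(178,350).

```bash
cat >> h.py <<'E'
def tri(D,t,s):
    A=[];b=[]
    for n,p in(('top',t),('scene',s)):
        c,r=ray(D[n],*p); r/=np.linalg.norm(r); P=np.eye(3)-np.outer(r,r);A.append(P);b.append(P@c)
    A=np.vstack(A);b=np.hstack(b);x=np.linalg.lstsq(A,b,rcond=None)[0]
    return x,np.linalg.norm(A@x-b)
E
python3 - <<'E'
from h import *
import pickle
D=pickle.load(open('D.pkl','rb'))
T=lambda x,y:(190+x/3.2-.35,170+y/3.2-.35)
S=lambda x,y:(165+x/4-.37,140+y/4-.37)
np.set_printoptions(precision=4,suppress=True)
P={}
for n,a,b,z in[('cap',(88,167),(663,272),.202),('big',(720,218),(115,140),.068),('small',(703,331),(199,80),.068),
 ('freeL',(236,270),(578,130),None),('freeR',(569,228),(283,40),None),('humpBL',(212,68),(475,460),.085),('humpBR',(500,32),(178,350),.085)]:
    x,e=tri(D,T(*a),S(*b)); P[n]=x
    print(n,x,e, *( (atz(D['top'],*T(*a),z),atz(D['scene'],*S(*b),z)) if z else ()))
for p in[(250,415),(551,378)]: print('front',atz(D['top'],*T(*p),.07))
E
```

```text
cap [0.5186 0.1332 0.2005] 0.0008144932667569364 [0.5186 0.1324 0.202 ] [0.5194 0.1342 0.202 ]
big [ 0.5563 -0.2849  0.0632] 0.0007841319932475172 [ 0.5556 -0.2839  0.068 ] [ 0.5587 -0.2807  0.068 ]
small [ 0.477  -0.2766  0.0619] 0.000920900065042072 [ 0.4767 -0.2753  0.068 ] [ 0.4806 -0.2714  0.068 ]
freeL [0.4664 0.0385 0.209 ] 0.001926069118742168
freeR [ 0.5124 -0.1511  0.2081] 0.0020137154686874683
humpBL [0.6205 0.0789 0.0779] 3.209419432059e-05 [0.6185 0.0783 0.085 ] [0.6239 0.0814 0.085 ]
humpBR [ 0.6689 -0.1197  0.0782] 0.0017339034180805589 [ 0.6674 -0.1198  0.085 ] [ 0.6713 -0.1146  0.085 ]
front [0.3868 0.0241 0.07  ]
front [ 0.4336 -0.1744  0.07  ]
```

Call:
{"op": "arm_command", "data": {
  "commands": [0,0,0,-0.035,0,0,0,0,0.02,-0.02,-0.035,0,0,0,0,0.035,-0.035,0,0,0,0,0,0.035,-0.035,0,0,0,0,0,0.035,-0.035,0,0,0,0,0,0.035,-0.035,0,0,0,0,0,0.035,-0.035,0,0,0,0,0,0.035,-0.035,0,0,0,0]
}}

```text
time: 1.1
ee_pos: [0.2966, -0.2268, 0.3011]
tcp_rot: [[0.969, 0.249, -0.0], [0.249, -0.969, 0.0], [-0.0, -0.0, -1.0]]
contact_force: [0.8, -0.7, -0.3]
opening: -0.0002
grip_force: 0.0
```

```bash
cat >> h.py <<'E'
def to(*g):
    s=manip.read_state(); d=np.array(g)-s['ee_pos']
    print('t',round(s['time'],2),'q',s['qpos'].round(2),'pos',s['ee_pos'].round(4),'F',s['contact_force'].round(1),'op',round(s['opening'],3))
    print(' tool delta',(s['tcp_rot'].T@d).round(4)); print(s['tcp_rot'].round(3).tolist())
E
python3 -c "
from h import *
to(.519,.133,.30)"
```

```text
t 1.1 q [-0.65 -0.03 -0.29  1.31  0.    2.24] pos [ 0.2966 -0.2268  0.3011] F [ 0.8 -0.7 -0.3] op -0.0
 tool delta [ 0.3049 -0.2932  0.0011]
[[0.969, 0.249, -0.0], [0.249, -0.969, 0.0], [-0.0, -0.0, -1.0]]
```

Call:
{"op": "arm_command", "data": {
  "commands": [0,0,0,0,0,0,-0.165,0,0,0,0,0,0,-0.165,0,0,0,0,0,0,-0.165,0,0,0,0,0,0,-0.165,0,0,0,0,0,0,-0.165,0,0,0,0,0,0,-0.165,0,0,0,0,0,0,-0.165,0,0,0,0,0,0,-0.165]
}}

```text
time: 2.1
ee_pos: [0.296, -0.2282, 0.3009]
tcp_rot: [[-0.006, 1.0, -0.001], [1.0, 0.006, 0.001], [0.001, -0.001, -1.0]]
contact_force: [-0.5, 0.6, -0.8]
opening: 0.0005
grip_force: 0.0
```

Call:
{"op": "arm_command", "data": {
  "commands": [0,0.045,0.028,0,0,0,0,0,0.045,0.028,0,0,0,0,0,0.045,0.028,0,0,0,0,0,0.045,0.028,0,0,0,0,0,0.045,0.028,0,0,0,0,0,0.045,0.028,0,0,0,0,0,0.045,0.028,0,0,0,0,0,0.045,0.026,0,0,0,0]
}}

```text
time: 3.1
ee_pos: [0.5184, 0.1335, 0.3008]
tcp_rot: [[-0.001, 1.0, -0.001], [1.0, 0.001, -0.0], [-0.0, -0.001, -1.0]]
contact_force: [-0.0, -0.5, -0.0]
opening: -0.0002
grip_force: 0.0
```

```bash
python3 -c "
from h import *
to(.519,.133,.21)"
```

```text
t 3.1 q [ 0.25  0.26  0.04  1.35 -0.    1.82] pos [0.5184 0.1335 0.3008] F [-0.  -0.5 -0. ] op -0.0
 tool delta [-0.0004  0.0006  0.0908]
[[-0.001, 1.0, -0.001], [1.0, 0.001, -0.0], [-0.0, -0.001, -1.0]]
```

Call:
{"op": "arm_command", "data": {
  "commands": [0,0,0,0.03,0,0,0,0,0,0,0.03,0,0,0,0,0,0,0.027,0,0,0,0,0,0,0.006,0,0,0,0,0,0,0.003,0,0,0,0,0,0,0.003,0,0,0,0,0,0,0,0,0,0]
}}

```text
time: 3.98
ee_pos: [0.5183, 0.1319, 0.203]
tcp_rot: [[-0.001, 1.0, 0.001], [1.0, 0.001, 0.0], [0.0, 0.001, -1.0]]
contact_force: [0.3, -0.3, -0.1]
opening: -0.0002
grip_force: 0.0
```

Call:
{"op": "arm_command", "data": {
  "commands": [0,0,0,0.003,0,0,0,0,0,0,0.003,0,0,0,0,0,0,0.001,0,0,0,0,0,0,0,0,0,0]
}}

```text
time: 4.47
ee_pos: [0.5186, 0.132, 0.1958]
tcp_rot: [[-0.001, 1.0, 0.002], [1.0, 0.001, 0.0], [0.0, 0.002, -1.0]]
contact_force: [0.3, -0.1, 4.3]
opening: 0.0001
grip_force: 2.1
```

Call:
{"op": "arm_command", "data": {
  "commands": [0,0,0,0.0015,0,0,0,0,0,0,0.001,0,0,0,0,0,0,0,0,0,0,0,0,0,0,0,0,0]
}}

```text
time: 4.97
ee_pos: [0.5186, 0.132, 0.1949]
tcp_rot: [[-0.001, 1.0, 0.003], [1.0, 0.001, 0.001], [0.001, 0.003, -1.0]]
contact_force: [-1.0, -0.0, 14.2]
opening: -0.0001
grip_force: 6.9
```

Call:
{"op": "arm_command", "data": {
  "commands": [0,0,0,-0.005,0,0,0,0,0,0,-0.01,0,0,0,0,0,0,-0.03,0,0,0,0,0,0,-0.05,0,0,0,0,-0.04,0,0,0,0,0,0,-0.05,-0.003,0,0,0,0,0,-0.05,-0.004,0,0,0,0,0,-0.04,-0.004,0,0,0,0,0,0,0,0,0,0,0]
}}

```text
time: 6.1
ee_pos: [0.5058, -0.0503, 0.2872]
tcp_rot: [[0.003, 1.0, -0.003], [1.0, -0.003, 0.0], [0.0, -0.003, -1.0]]
contact_force: [0.2, 0.5, 0.4]
opening: 0.0001
grip_force: 0.0
```

Run:
```python
from h import *
to(.509,-.052,.23)
a=[grab(n)['image'][y:y+260,x:x+300,::-1] for n,x,y in(('scene',140,60),('top',160,140))]
cv2.imwrite('pics/c1.png',cv2.resize(np.hstack(a),None,fx=1.33,fy=1.33))
```

```text
t 6.1 q [-0.1   0.22 -0.05  1.31 -0.    1.48] pos [ 0.5058 -0.0503  0.2872] F [0.2 0.5 0.4] op 0.0
 tool delta [-0.0017  0.0033  0.0572]
[[0.003, 1.0, -0.003], [1.0, -0.003, 0.0], [0.0, -0.003, -1.0]]
```

View pics/c1.png

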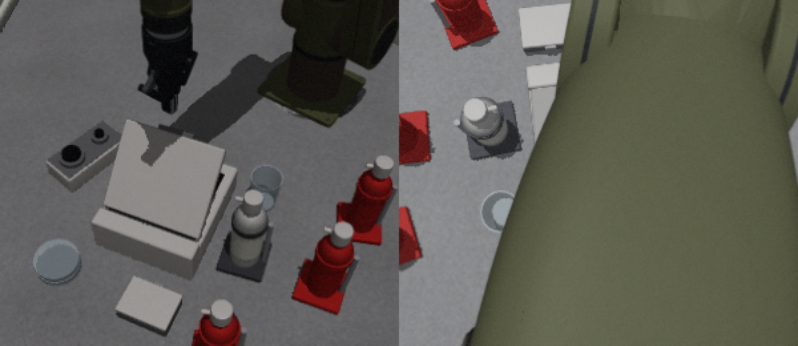

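The cap is back up, and the fingers are above the cover's free part, with their tip at scene crop (172,108). I'll go down onto the pad.

Call:
{"op": "arm_command", "data": {
  "commands": [0,0,0.003,0.02,0,0,0,0,-0.002,0,0.02,0,0,0,0,0,0,0.02,0,0,0,0,0,0,0.01,0,0,0,0,0,0,0.005,0,0,0,0,0,0,0.005,0,0,0]
}}

```text
time: 6.95
ee_pos: [0.5105, -0.0498, 0.2081]
tcp_rot: [[-0.002, 1.0, 0.001], [1.0, 0.002, 0.0], [0.0, 0.001, -1.0]]
contact_force: [0.2, 0.9, 0.1]
opening: 0.0002
grip_force: 0.0
```

Call:
{"op": "arm_command", "data": {
  "commands": [0,0,0,0.004,0,0,0,0,0,0,0.004,0,0,0,0,0,0,0.004,0,0,0]
}}

```text
time: 7.32
ee_pos: [0.5102, -0.0502, 0.1957]
tcp_rot: [[-0.001, 1.0, 0.0], [1.0, 0.001, -0.0], [-0.0, 0.0, -1.0]]
contact_force: [-0.0, -0.3, -0.1]
opening: 0.0001
grip_force: 0.0
```

Call:
{"op": "arm_command", "data": {
  "commands": [0,0,0,0.004,0,0,0,0,0,0,0.004,0,0,0,0,0,0,0.004,0,0,0]
}}

```text
time: 7.7
ee_pos: [0.5105, -0.0502, 0.184]
tcp_rot: [[-0.001, 1.0, 0.001], [1.0, 0.001, -0.0], [-0.0, 0.001, -1.0]]
contact_force: [-0.1, -0.3, 2.1]
opening: -0.0001
grip_force: 1.0
```

Call:
{"op": "arm_command", "data": {
  "commands": [0,-0.0008,-0.0032,0.0034,0,0,0,0,-0.0008,-0.0032,0.0034,0,0,0,0,-0.0008,-0.0032,0.0034,0,0,0,0,-0.0008,-0.0032,0.0034,0,0,0]
}}

```text
time: 8.2
ee_pos: [0.4969, -0.0535, 0.17]
tcp_rot: [[-0.001, 1.0, -0.0], [1.0, 0.001, -0.0], [-0.0, -0.0, -1.0]]
contact_force: [0.6, -0.1, 1.7]
opening: -0.0004
grip_force: 1.0
```

Call:
{"op": "arm_command", "data": {
  "commands": [0,-0.0006,-0.0027,0.0035,0,0,0,0,-0.0006,-0.0027,0.0035,0,0,0,0,-0.0006,-0.0027,0.0035,0,0,0,0,-0.0006,-0.0027,0.0035,0,0,0]
}}

```text
time: 8.7
ee_pos: [0.4863, -0.0559, 0.1559]
tcp_rot: [[-0.001, 1.0, -0.0], [1.0, 0.001, -0.0], [-0.0, -0.0, -1.0]]
contact_force: [-0.1, -0.3, 2.2]
opening: -0.0
grip_force: 0.9
```

Call:
{"op": "arm_command", "data": {
  "commands": [0,-0.0005,-0.0022,0.0038,0,0,0,0,-0.0005,-0.0022,0.0038,0,0,0,0,-0.0005,-0.0022,0.0038,0,0,0,0,-0.0005,-0.0022,0.0038,0,0,0,0,-0.0004,-0.0018,0.0041,0,0,0,0,-0.0004,-0.0018,0.0041,0,0,0,0,-0.0004,-0.0018,0.0041,0,0,0,0,-0.0004,-0.0018,0.0041,0,0,0]
}}

```text
time: 9.7
ee_pos: [0.4704, -0.0595, 0.1243]
tcp_rot: [[-0.001, 1.0, -0.0], [1.0, 0.001, -0.0], [-0.0, -0.0, -1.0]]
contact_force: [0.2, -0.1, 1.6]
opening: -0.0004
grip_force: 0.8
```

Call:
{"op": "arm_command", "data": {
  "commands": [0,-0.0003,-0.0013,0.0043,0,0,0,0,-0.0003,-0.0013,0.0043,0,0,0,0,-0.0003,-0.0013,0.0043,0,0,0,0,-0.0003,-0.0013,0.0043,0,0,0,0,-0.0002,-0.0007,0.0035,0,0,0,0,-0.0002,-0.0007,0.003,0,0,0,0,0,0,0.002,0,0,0,0,0,0,0.002,0,0,0]
}}

```text
time: 10.7
ee_pos: [0.4638, -0.0609, 0.0968]
tcp_rot: [[-0.001, 1.0, -0.0], [1.0, 0.001, 0.0], [0.0, -0.0, -1.0]]
contact_force: [-0.8, -0.5, 1.3]
opening: 0.0002
grip_force: 0.7
```

Call:
{"op": "arm_command", "data": {
  "commands": [0,0,0,0.001,0,0,0,0,0,0,0.001,0,0,0,0,0,0,0.001,0,0,0,0,0,0,0.001,0,0,0,0,0,0,0.001,0,0,0,0,0,0,0,0,0,0]
}}

```text
time: 11.45
ee_pos: [0.4639, -0.061, 0.0925]
tcp_rot: [[-0.001, 1.0, 0.0], [1.0, 0.001, -0.0], [-0.0, 0.0, -1.0]]
contact_force: [-3.2, 0.4, 7.4]
opening: -0.0002
grip_force: 3.3
```

Call:
{"op": "arm_command", "data": {
  "commands": [0,0,0,0.001,0,0,0,0,0,0,0.0005,0,0,0,0,0,0,0,0,0,0,0,0,0,0,0,0,0]
}}

```text
time: 11.95
ee_pos: [0.4639, -0.061, 0.0924]
tcp_rot: [[-0.001, 1.0, 0.001], [1.0, 0.001, -0.0], [-0.0, 0.001, -1.0]]
contact_force: [-5.6, 0.4, 18.7]
opening: -0.0002
grip_force: 9.2
```

Call:
{"op": "arm_command", "data": {
  "commands": [0,0,0,-0.004,0,0,0,0,0,0,-0.02,0,0,0,0,0,0,-0.045,0,0,0,0,-0.044,0.018,0,0,0,0,0,-0.044,0.018,0,0,0,0,0,-0.044,0.019,0,0,0,0,0,-0.045,0.019,0,0,0,0,0,-0.045,0.019,0,0,0,0,0,0,0,0,0,0,0]
}}

```text
time: 13.08
ee_pos: [0.5586, -0.2863, 0.1584]
tcp_rot: [[0.002, 1.0, 0.001], [1.0, -0.002, -0.001], [-0.001, 0.001, -1.0]]
contact_force: [0.2, 0.3, 1.1]
opening: 0.0
grip_force: 0.0
```

Run:
```python
from h import *
to(.557,-.283,.075)
a=[grab(n)['image'][y:y+260,x:x+300,::-1] for n,x,y in(('scene',140,60),('top',230,140))]
cv2.imwrite('pics/c2.png',cv2.resize(np.hstack(a),None,fx=1.33,fy=1.33))
```

```text
t 13.07 q [-0.47  0.47 -0.01  1.09 -0.    1.1 ] pos [ 0.5586 -0.2863  0.1584] F [0.2 0.3 1.1] op 0.0
 tool delta [ 0.0034 -0.0018  0.0834]
[[0.002, 1.0, 0.001], [1.0, -0.002, -0.001], [-0.001, 0.001, -1.0]]
```

View pics/c2.png

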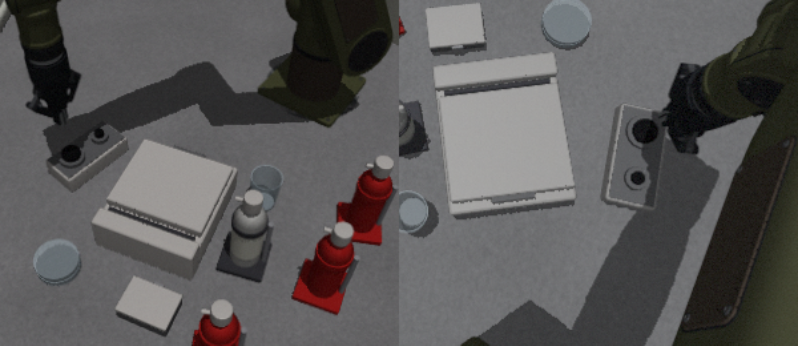

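Run:
```python
from h import *
import pickle
D=pickle.load(open('D.pkl','rb'))
p=manip.read_state()['ee_pos']
for q in(p,p+[0,0,.06]): print([np.round(proj(D[n],q),1) for n in D])
d=grab('top')['image'][200:280,370:480,::-1]; e=grab('scene')['image'][110:190,150:260,::-1]
cv2.imwrite('pics/c3.png',cv2.resize(np.hstack([e,d]),None,fx=3.6,fy=3.6,interpolation=2))
```

```text
[array([187.8, 151.3]), array([429. , 230.3])]
[array([183.9, 134.9]), array([440.7, 224.7])]
```

View pics/c3.png

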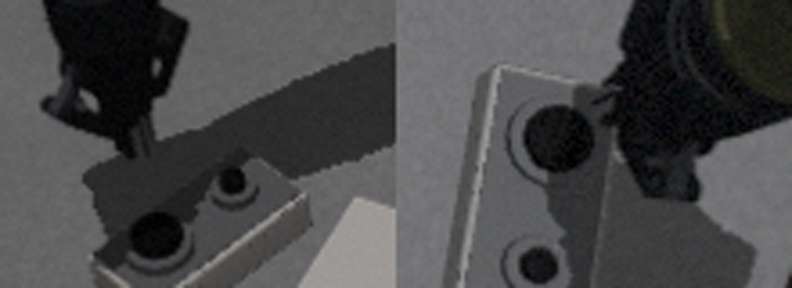

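The tip appears at top pixel (428,229), matching the projection at (429,230). The larger button is clear below it, so I'll descend.

Call:
{"op": "arm_command", "data": {
  "commands": [0,0.003,-0.002,0.025,0,0,0,0,0,0,0.025,0,0,0,0,0,0,0.025,0,0,0,0,0,0,0.007,0,0,0,0,0,0,0.004,0,0,0,0,0,0,0.003,0,0,0,0,0,0,0.002,0,0,0]
}}

```text
time: 14.15
ee_pos: [0.5556, -0.2801, 0.0691]
tcp_rot: [[-0.001, 1.0, 0.001], [1.0, 0.001, -0.001], [-0.001, 0.001, -1.0]]
contact_force: [-0.2, -0.6, -0.1]
opening: -0.0001
grip_force: 0.0
```

Call:
{"op": "arm_command", "data": {
  "commands": [0,0,0,0.002,0,0,0,0,0,0,0.002,0,0,0,0,0,0,0.001,0,0,0,0,0,0,0,0,0,0]
}}

```text
time: 14.65
ee_pos: [0.5556, -0.2802, 0.0638]
tcp_rot: [[-0.001, 1.0, 0.001], [1.0, 0.001, -0.0], [-0.0, 0.001, -1.0]]
contact_force: [0.3, 0.2, 3.2]
opening: -0.0002
grip_force: 1.7
```

Call:
{"op": "arm_command", "data": {
  "commands": [0,0,0,0.002,0,0,0,0,0,0,0.0015,0,0,0,0,0,0,0.001,0,0,0,0,0,0,0,0,0,0]
}}

```text
time: 15.15
ee_pos: [0.5556, -0.2802, 0.0609]
tcp_rot: [[-0.001, 1.0, 0.002], [1.0, 0.001, -0.001], [-0.001, 0.002, -1.0]]
contact_force: [-2.2, 1.4, 13.9]
opening: -0.0002
grip_force: 7.0
```

Fully down: 14 N against the stop at 7 mm of travel. Releasing.

Call:
{"op": "arm_command", "data": {
  "commands": [0,0,0,-0.005,0,0,0,0,0,0,-0.01,0,0,0,0,0,0,-0.04,0,0,0,0,0,0,-0.05,0,0,0,0,0,0,-0.04,0,0,0,0,0,0,0,0,0,0,0,0,0,0,0,0,0]
}}

```text
time: 16.02
ee_pos: [0.5544, -0.2796, 0.203]
tcp_rot: [[-0.001, 1.0, -0.002], [1.0, 0.001, 0.001], [0.001, -0.002, -1.0]]
contact_force: [-0.3, 0.1, 0.6]
opening: -0.0002
grip_force: 0.0
```

Run:
```python
from h import *
to(0,0,0)
cv2.imwrite('pics/end.png',grab('scene')['image'][60:320,100:460,::-1])
```

```text
t 16.02 q [-0.47  0.44  0.06  1.19 -0.    1.1 ] pos [ 0.5544 -0.2796  0.203 ] F [-0.3  0.1  0.6] op -0.0
 tool delta [ 0.28   -0.5537  0.2042]
[[-0.001, 1.0, -0.002], [1.0, 0.001, 0.001], [0.001, -0.002, -1.0]]
```

View pics/end.png

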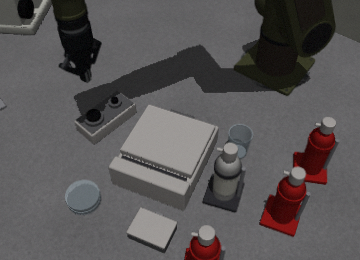

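The cover is closed at about (168,138), both buttons are up at (95,116) and (115,100), the bystanders are in place, and the arm is clear.

```bash
python3 -c "
from rig import manip
print(manip.finish_job())"
```

```text
the job is handed in; nothing more can be done
None
```

Job handed in at about 16 s: I pressed and released the silver canister's cap, closed the cover fully, then pressed and released the larger button; the smaller button was not pressed, and the dishes, slide box and beaker are where they stood.

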